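Clamp a drilled angle clip in the spoke-wheel vise

TASK

Lay the short drilled angle clip flat on the bed of the small bench vise, centred between the jaws with its upright flange towards the fixed jaw, and let go of it. Then close the vise by pushing the spokes of its star wheel round, one after another, until the clip is held firmly square against the fixed jaw, but not so hard that the thin clip would bend. Move the jaw only by the wheel, leave the clip clamped, and leave the other things on the bench where they are.

Things in the scene. Friction and masses are not known exactly. Their poses are not given: they have to be found in the camera images.
- clip: The workpiece: loose drilled angle clip of 2 mm aluminium, about 30 g, lying on its flat leg, flange standing up; the shorter of the two angles on the bench: 52 mm long (x), 31 mm across (y), 25 mm high. Origin: centre of the underside, z up. The leg covers y = -15 to +16 mm; the flange stands at its +y edge (y = 14 to 16). Grip it over its 52 mm length, pads on the flange's two ends.
- clip_flange (a point): Middle of the outer face of the clip's flange: at (0, 16, 12) mm in the clip's frame.
- vise: The vise, fixed. Origin at bench level under its bed, z up. The bed's flat top is 20 mm above the bench, 84 mm wide. Jaws are 34 mm wide (x -17 to +17 mm), tops 51 mm or less above the bench. The fixed jaw (+y end) has an adjustable steel facing, locked somewhere between y = +17.5 and +22.5 mm; the moving jaw closes towards +y. Clip axes shall lie along vise axes. The wheel's axis is at x = 0, y = -135 mm.
- jaw: The moving jaw, sliding along the vise's y. Origin in the middle of its clamping face at bed level: y in the vise's frame is -35 mm fully open, and -13.5 to -8.5 mm (by the facing) on a clip that bears on the fixed jaw. It moves 8 mm per radian of the wheel, stays where the wheel leaves it, and is not to be pushed by the robot (10 N at most). 12 N on the clip is firm; over 60 N bends it.
- star_wheel: Star wheel on an upright axis, z up, origin on the axis 52 mm above the bench. Five level round spokes, 10 mm thick, 72 degrees apart, centre line 64 mm above the bench, the first along its own x. Hub 38 mm wide, top 76 mm above the bench; column below up to 48 mm wide; the vise's tail under it is 64 mm wide, 20 mm high. Clockwise seen from above closes the jaw; 4 rad of travel.
- spoke_end (a point): Centre of the 15 mm ball at the end of the first spoke, 62 mm from the wheel's axis. How the wheel feels: running free it resists with 0.32 N m (about 7 N pushed at 48 mm from the axis). With the clip tight between the jaws each newton on the clip adds 0.008 N m: 0.45 to 0.65 N m (9.5 to 13.5 N at 48 mm) clamps it well. The rise is steep: from slack to bent in 0.1 rad. Let go, it stays (springs back to 40 N at most).
- long_angle: Bystander: longer drilled aluminium angle, 75 x 25 x 20 mm, origin at the centre of its underside.
- tape_roll: Bystander: roll of tape lying flat, 80 mm wide, 18 mm high, origin at the centre of its underside.
- oiler: Bystander: upright oil bottle with a pointed spout, 52 mm wide, 140 mm high, origin at the centre of its underside.
- deburr_tool: Bystander: deburring tool lying on the bench, 126 mm long, 15 mm thick, origin at the centre of its underside.
- pin_a: Bystander: sheet-holding pin lying on the bench, 65 mm long, 12 mm thick, origin at the centre of its underside.
- pin_b: Bystander: a second such pin, 65 mm long, 12 mm thick.
Mind the look-alikes: they are no part of the job. Leave any green look-alike of the clip alone.

How it is judged:
On the way, in this order (a step that is already met when the one before it is completed fails the run):
1. the clip lies flat on the bed between the jaws, flange towards the fixed jaw, let go, the jaw not yet tight on it (x of clip in the frame of vise between -0.01 and 0.01 m and angle between clip's own z axis and vertical below 0.06 rad and z of clip in the frame of vise between 0.017 and 0.023 m and y of clip_flange in the frame of vise above -0.008 m and contact force between the fingers and clip below 0.1 N and contact force between jaw and clip below 3 N), for 0.2 s.
2. a spoke of the wheel is pushed until the jaw grips the clip (x of clip in the frame of vise between -0.01 and 0.01 m and angle between clip's own z axis and vertical below 0.06 rad and z of clip in the frame of vise between 0.017 and 0.023 m and y of clip_flange in the frame of vise above -0.008 m and contact force between jaw and clip above 12 N and contact force between the fingers and star_wheel above 2 N), for 0.1 s.
At the end, for the whole second after the job is handed in: The clip lies flat on the vise's bed (tilt under 0.06 rad), within 10 mm of the jaws' middle, its flange against the fixed jaw's facing and square to it (within 0.06 rad), held by the moving jaw with over 12 N (and never pressed with over 60 N); clip and wheel at rest and let go (x of clip in the frame of vise between -0.01 and 0.01 m and angle between clip's own z axis and vertical below 0.06 rad and z of clip in the frame of vise between 0.017 and 0.023 m and y of clip_flange in the frame of vise above -0.008 m and y of clip_flange in the frame of vise above 0.0155 m and angle between the x axis of clip and the x axis of vise, either way round below 0.06 rad and contact force between jaw and clip above 12 N and linear speed of clip below 0.01 m/s and angular speed of star_wheel below 0.05 rad/s); the robot touches nothing.
It fails at once if the jaw presses the clip with more than 60 N (the clip bends) (contact force between jaw and clip above 60 N).
It fails at once if the robot pushes the moving jaw itself (over 10 N) (contact force between any of the fingers, the arm and jaw above 10 N).
It fails at once if a bystander is moved by more than 15 mm (distance of any of long_angle, tape_roll, oiler, deburr_tool, pin_a, pin_b from where it was at the start of the episode above 0.015 m).
It also fails if it takes over 69 s, if anything falls off the work surface, if the arm or the gripper's body presses on something with over 40 N, if the wrist force passes 120 N, or if a joint passes its speed limit or range.

ROBOT

A 6-joint arm with a two-finger parallel gripper is mounted at the origin on the work surface; the furniture and walls round the work are solid. World frame = base frame: x ahead of the robot, y to its left, z up, the work surface at z = 0. Lengths are in m, angles in rad, forces in N, time in s.
With the tool pointing down it reaches from about 0.225 to 0.725 m from the base axis. Payload 3.1 kg.
Tool frame: the origin (TCP) lies at the very end of the fingers, on their centre line; the grasp point (between the pads) lies bot.tcp_to_grasp behind it (bot.tcp_to_grasp is the distance from the TCP to the grasp point, in m); z points along the fingers, y is the line along which they close (so a half turn about z gives the same grasp; the last joint's range is limited). The gripper opens to 85 mm and grips with 20 to 120 N. Pads are 22 mm wide; open, the fingers measure 114 mm over their backs; the gripper's body (76 mm by 85 mm) begins 54 mm behind the grasp point. The pads swing forward as they close: fully open they stand 13 mm farther back than shut.
Start: joints at [-0.128, 0.048, 0.099, 1.622, 0, 1.443], TCP at [0.525, -0, 0.209] pointing down, gripper open.
Joint ranges: [-2.91, 2.91], [-0.99, 1.94], [-1.21, 1.42], [-2.12, 2.29], [-1.49, 1.47], [-3.14, 3.14]. Speed limits (rad/s): [2.79, 2.79, 3.14, 3.14, 3.14, 3.14].

INTERFACE

Orientations are given as a rotation vector (axis times angle).
In Python, from rig import bot, jaws, solve_ik, telemetry, eyes, job gives the robot as it stands. Calls block until the motion is done:
- bot.move_pose(position, orientation): joint-space move of the TCP to a pose.
- bot.move_l(position, attitude=None, velocity=0.15, stop_force=None): straight line of the TCP; attitude=None keeps the orientation; velocity is the mean speed in m/s. With stop_force (N) it stops when the force on the tool has changed by that much, and returns True; else False.
- bot.goto_joints(angles): joint-space move.
- jaws.open_gripper() and jaws.grasp(): open the fingers fully, or close them until they stop; the grip force is fixed at half the most.
- bot.hold(seconds).
- solve_ik(position, orientation): joint angles nearest the present ones, or None.
- telemetry.get_obs(): the state.
- eyes.grab_frame(name): name is "scene" or "side" or "wrist"; returns a dict with "img" (400x640x3 uint8, blue, green, red), "fx", "fy", "cx", "cy" (pixels), "R" (3x3) and "t" (3): a world point X has camera coordinates R X + t; the wrist camera has in their place "mount" (4x4, takes a point from camera to tool coordinates, whose origin is the TCP and whose axes are the flange's). Camera axes: x right, y down, z forward; pixel columns grow to the right and rows downward; lengths in m; the calibration is good to about 2 mm. A picture is of the moment at which its call begins: read the wrist's pose just before it. There is no depth.
A pose or a line that the arm cannot do raises bot.PlanningError and nothing moves.
- job.finish_job(): hands the job in; it is judged then, once.
The state is a dict: "time_s": time; "qpos": joint angles; "joint_vel": joint speeds; "effort": joint torques, N m; "tcp_pos": TCP position; "tool_rot": TCP orientation; "ft_force": force on the tool from outside, world axes, zero at the start; "moment": the same for the moment, N m; "width": opening from 0.0 (shut) to 1.0 (fully open); "grasp_force": force on a finger pad.
Only numpy, scipy, OpenCV 4.12 (cv2) and the standard library are available. Lean on these libraries where they do the work, as an engineer would, in place of code of your own. Each camera call takes 0.05 s, during which the arm holds its last target. There are 200 camera calls.

## Working session

There is one attempt and no reset: what is moved stays moved. The work goes in short steps, each a Python script; the robot and the scene stay as the last script left them, time stands still between calls to the robot, and variables do not carry over. Pictures are saved under pics/ and viewed, at most 10 in all, crops included, and the job is handed in when it is done.

```bash
mkdir -p pics; ls
python3 - <<'E'
from rig import bot, eyes, telemetry
import cv2,numpy as np
for n in ["scene","side","wrist"]:
    f=eyes.grab_frame(n); cv2.imwrite(f"pics/{n}0.png",f["img"])
    print(n,{k:np.round(v,4).tolist() for k,v in f.items() if k!="img"})
o=telemetry.get_obs(); print(o); print(bot.tcp_to_grasp)
E
```

```text
pics
scene {'fx': 475.3975, 'fy': 475.3975, 'cx': 315.242, 'cy': 199.3055, 'R': [[-0.8898, -0.4556, 0.0248], [-0.2937, 0.5305, -0.7952], [0.3491, -0.7149, -0.6059]], 't': [0.416, 0.2399, 1.0206]}
side {'fx': 383.1581, 'fy': 383.1581, 'cx': 323.5059, 'cy': 203.9823, 'R': [[-0.8746, -0.4846, 0.0157], [-0.358, 0.6237, -0.6949], [0.3269, -0.6134, -0.7189]], 't': [0.4056, 0.2585, 0.8556]}
wrist {'fx': 307.9495, 'fy': 307.9495, 'cx': 317.8401, 'cy': 200.5515, 'mount': [[-0.0001, -0.9558, -0.2942, 0.0746], [1.0, 0.0, -0.0005, 0.0001], [0.0005, -0.2942, 0.9558, -0.1654], [0.0, 0.0, 0.0, 1.0]]}
{'time_s': 0.15, 'qpos': array([-1.27801730e-01,  4.85941232e-02,  9.79164679e-02,  1.62201990e+00,
        1.57118082e-05,  1.44299089e+00]), 'joint_vel': array([-0.00026485, -0.00236762,  0.00474824, -0.00071588,  0.00130743,
       -0.00126311]), 'effort': array([ 1.92174317e-03, -3.39259207e+01,  3.20423770e+01,  1.53483648e-02,
       -7.92531455e-05, -2.20000692e-05]), 'tcp_pos': array([5.24460533e-01, 6.11522042e-05, 2.08058413e-01]), 'tool_rot': array([-2.22036620e+00, -2.22037438e+00,  1.80495012e-03]), 'ft_force': array([-0.44104867, -0.54706044, -0.39013894]), 'moment': array([ 0.00090117, -0.01780302,  0.00494527]), 'grasp_force': 0.0, 'width': 0.9959229760724979}
0.0187
```

View pics/scene0.png

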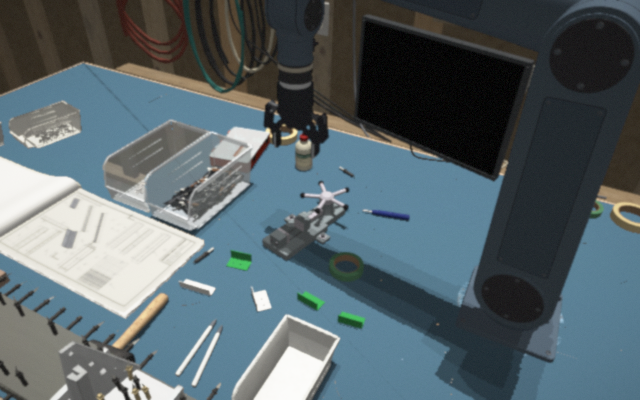

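View pics/wrist0.png

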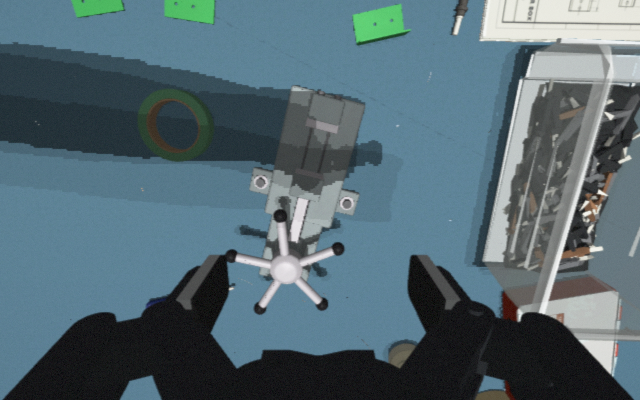

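```bash
cat > h.py <<'E'
import numpy as np,cv2
from scipy.spatial.transform import Rotation as Ro
from rig import bot, jaws, solve_ik, telemetry, eyes, job
def ray(n,u,v,z,f=None,obs=None):
    "world point at height z under pixel"
    f=f or eyes.grab_frame(n)
    d=np.array([(u-f["cx"])/f["fx"],(v-f["cy"])/f["fy"],1])
    if "R" in f: c=-f["R"].T@f["t"]; d=f["R"].T@d
    else:
        o=obs or telemetry.get_obs(); Rt=Ro.from_rotvec(o["tool_rot"]).as_matrix(); M=np.array(f["mount"])
        c=o["tcp_pos"]+Rt@M[:3,3]; d=Rt@M[:3,:3]@d
    return c+d*(z-c[2])/d[2]
def proj(f,X,obs=None):
    X=np.asarray(X,float)
    if "R" in f: p=f["R"]@X+f["t"]
    else:
        Rt=Ro.from_rotvec(obs["tool_rot"]).as_matrix(); M=np.array(f["mount"])
        p=M[:3,:3].T@(Rt.T@(X-obs["tcp_pos"])-M[:3,3])
    return np.array([f["cx"]+f["fx"]*p[0]/p[2],f["cy"]+f["fy"]*p[1]/p[2]])
def down(yaw):
    "tool pointing down, closing axis (tool y) along world angle yaw"
    y=np.array([np.cos(yaw),np.sin(yaw),0]); z=np.array([0,0,-1.]); x=np.cross(y,z)
    return Ro.from_matrix(np.c_[x,y,z]).as_rotvec()
E
python3 - <<'E'
from h import *
im=cv2.imread("pics/scene0.png")
a=cv2.resize(im[245:315,170:280],None,fx=7,fy=7,interpolation=cv2.INTER_CUBIC); cv2.imwrite("pics/crop1.png",a)
f=eyes.grab_frame("scene")
for p in [(197,287),(261,299),(240,260),(311,299),(351,319),(347,265),(304,166),(387,214),(346,171),(204,254)]: print(p,ray("scene",*p,0.0,f).round(3))
f=eyes.grab_frame("wrist"); o=telemetry.get_obs()
print("hub",ray("w",286,269,.076,f,o).round(4))
for p in [(280,216),(338,249),(322,304),(261,308),(232,257)]: print(ray("w",*p,.064,f,o).round(4))
for p in [(260,181),(348,203)]: print("lug",ray("w",*p,.015,f,o).round(4))
for p in [(295,87),(363,102)]: print("end",ray("w",*p,.04,f,o).round(4))
E
```

```text
(197, 287) [0.628 0.262 0.   ]
(261, 299) [0.485 0.224 0.   ]
(240, 260) [0.592 0.146 0.   ]
(311, 299) [0.39  0.172 0.   ]
(351, 319) [ 0.291  0.18  -0.   ]
(347, 265) [0.363 0.04  0.   ]
(304, 166) [ 0.651 -0.283  0.   ]
(387, 214) [ 0.347 -0.186  0.   ]
(346, 171) [ 0.528 -0.321  0.   ]
(204, 254) [0.679 0.17  0.   ]
hub [ 0.4898 -0.0948  0.076 ]
[ 0.4839 -0.038   0.064 ]
[ 0.5467 -0.0767  0.064 ]
[ 0.5293 -0.1477  0.064 ]
[ 0.4573 -0.1533  0.064 ]
[ 0.4286 -0.0866  0.064 ]
lug [ 0.4551 -0.0113  0.015 ]
lug [ 0.5612 -0.0389  0.015 ]
end [0.5011 0.0929 0.04  ]
end [0.571  0.0784 0.04  ]
```

View pics/crop1.png

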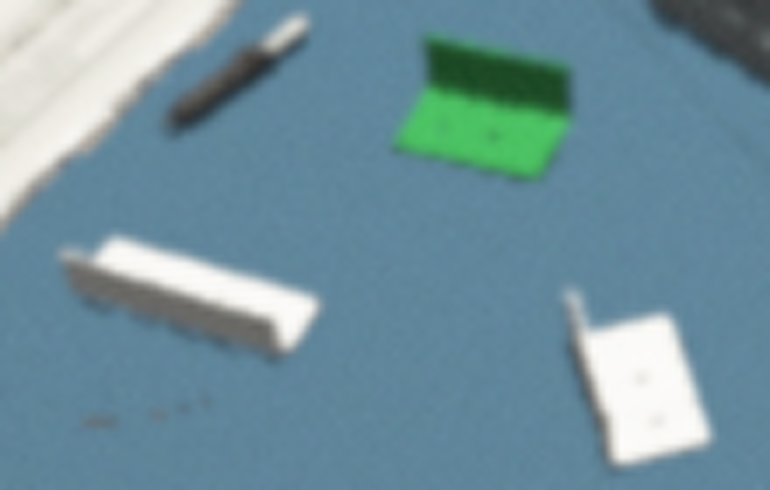

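Run:
```python
from h import *
bot.move_pose([0.475,0.225,0.17],down(-np.pi/2))
o=telemetry.get_obs(); f=eyes.grab_frame("wrist"); np.savez("w1.npz",p=o["tcp_pos"],r=o["tool_rot"])
print(o["tcp_pos"],o["qpos"],o["time_s"])
cv2.imwrite("pics/w1.png",f["img"])
bot.move_pose([0.50,0.0,0.20],down(-0.22))
o=telemetry.get_obs(); f=eyes.grab_frame("wrist"); np.savez("w2.npz",p=o["tcp_pos"],r=o["tool_rot"])
cv2.imwrite("pics/w2.png",f["img"]); print(o["tcp_pos"],o["qpos"],o["time_s"])
```

```text
[0.47507377 0.22492309 0.1700501 ] [ 3.14579502e-01  4.37609738e-02  1.74227025e-02  1.54435219e+00
 -3.07689296e-05 -2.82678763e+00] 3.8
[5.00016376e-01 7.79956528e-05 1.99994981e-01] [-1.34076930e-01 -1.90346705e-02  1.34720704e-02  1.60328133e+00
  5.11731601e-05  1.65650682e+00] 7.5667
```

View pics/w1.png

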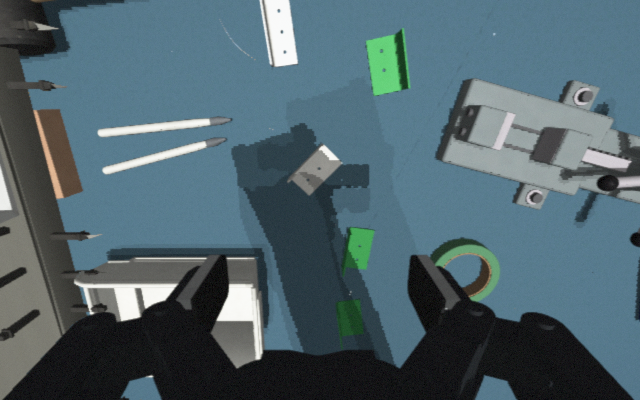

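View pics/w2.png

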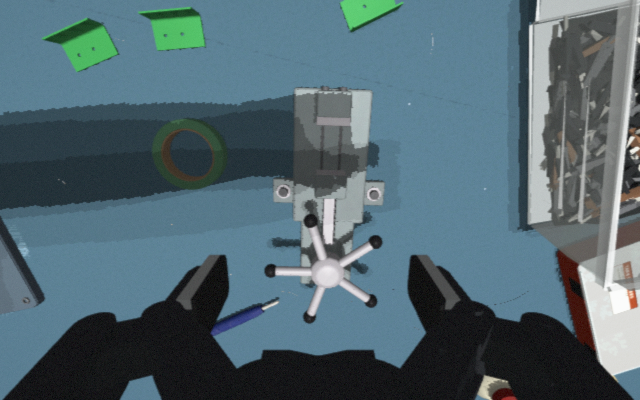

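Run:
```python
import cv2,numpy as np
a=cv2.imread("pics/w1.png")[135:205,275:355]; b=cv2.imread("pics/w2.png")[80:240,270:400]
a=cv2.resize(a,None,fx=5,fy=5,interpolation=cv2.INTER_CUBIC); b=cv2.convertScaleAbs(cv2.resize(b,None,fx=3,fy=3,interpolation=cv2.INTER_CUBIC),alpha=1.4)
c=np.zeros((480,800,3),np.uint8); c[:350,:400]=a; c[:480,405:795]=b; cv2.imwrite("pics/c2.png",c)
```

```text
(no output)
```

View pics/c2.png

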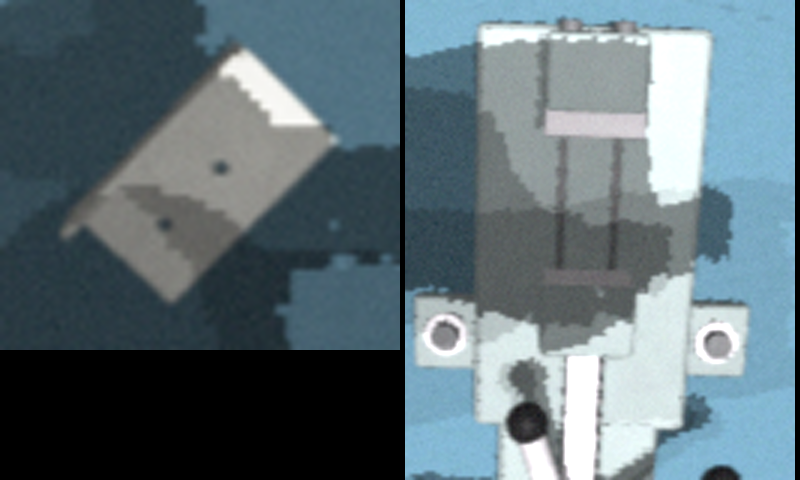

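Run:
```python
from h import *
f=eyes.grab_frame("wrist")
o1=dict(zip(("tcp_pos","tool_rot"),np.load("w1.npz").values())); o2=dict(zip(("tcp_pos","tool_rot"),np.load("w2.npz").values()))
P=lambda o,u,v,z: ray("",u,v,z,f,o)
a,b=P(o1,342,163,.001),P(o1,309.4,195.4,.001); c,d=P(o1,323,144,.025),P(o1,288,181.4,.025)
print("clip",a,b,c,d,np.linalg.norm(a-b),np.linalg.norm(c-d))
for p,q in ((a,b),(c,d)): v=(p-q); print(np.degrees(np.arctan2(v[1],v[0])))
m1,m2=(a+b)/2,(c+d)/2; print("mid free, mid flange",m1,m2,np.linalg.norm((m1-m2)[:2]))
h=P(o2,328,270,.076); print("hub",h)
tips=np.array([P(o2,u,v,.064) for u,v in [(311,221),(376,242),(372,300),(310,317),(270,271)]]); print(tips.mean(0),"wheel centre")
t=tips-tips.mean(0); print(np.degrees(np.arctan2(t[:,1],t[:,0])),np.hypot(t[:,0],t[:,1]))
for n,L in dict(bed=[(295,88.3),(371.7,91),(293.3,220.7),(362.7,223.3)]).items():
    X=np.array([P(o2,*p,.02) for p in L]); print(n,X)
    v=X[1]-X[0]; print(np.degrees(np.arctan2(v[1],v[0])),np.linalg.norm(v)); v=X[0]-X[2]; print(np.degrees(np.arctan2(v[1],v[0]))-90); v=X[1]-X[3]; print(np.degrees(np.arctan2(v[1],v[0]))-90)
for n,L in dict(fix=[(316.7,125),(351,125.7)],mov=[(316.7,169.3),(345.7,170)],lug=[((445-405)/3+270,335/3+80),((717-405)/3+270,342/3+80)]).items():
    X=np.array([P(o2,*p,.051 if n!="lug" else .012) for p in L]); v=X[1]-X[0]; print(n,X,X.mean(0),np.degrees(np.arctan2(v[1],v[0])),np.linalg.norm(v))
```

```text
clip [0.48976975 0.19844976 0.001     ] [0.452842   0.23446176 0.001     ] [0.51320173 0.21973911 0.025     ] [0.4748783  0.25578663 0.025     ] 0.051580257366799026 0.0526128249027067
-44.28069176877967
-43.24717792286629
mid free, mid flange [0.47130587 0.21645576 0.001     ] [0.49404001 0.23776287 0.025     ] 0.031158214298292585
hub [ 0.4906223  -0.09131266  0.076     ]
[ 0.48891059 -0.0999467   0.064     ] wheel centre
[  94.32048634   22.1987156   -48.32779793 -121.26193343  166.79987848] [0.06220272 0.06231483 0.06236013 0.06261741 0.06365775]
bed [[ 0.49662019  0.09532596  0.02      ]
 [ 0.57514224  0.07502177  0.02      ]
 [ 0.45891884 -0.04909994  0.02      ]
 [ 0.53944365 -0.07049986  0.02      ]]
-14.497950266725956 0.08110469464268413
-14.630171816153279
-13.78330666664948
fix [[0.51122254 0.0553083  0.051     ]
 [0.54433924 0.04721404 0.051     ]] [0.52778089 0.05126117 0.051     ] -13.734745385636579 0.03409153917126484
mov [[0.50143833 0.01175453 0.051     ]
 [0.53061103 0.0044826  0.051     ]] [0.51602468 0.00811857 0.051     ] -13.996949284914159 0.030065390924761973
lug [[ 0.45490187 -0.01351919  0.012     ]
 [ 0.55972616 -0.03989264  0.012     ]] [ 0.50731402 -0.02670591  0.012     ] -14.122317183736724 0.10809112820085735
```

```bash
cat >> h.py <<'E'
W=np.array([0.4889,-0.0999]); TH=np.radians(-14.1)
xd=np.array([np.cos(TH),np.sin(TH)]); yd=np.array([-np.sin(TH),np.cos(TH)]); V=W+.135*yd
def vis(x,y): return V+x*xd+y*yd
E
python3 - <<'E'
from h import *
r=down(np.radians(136))
bot.move_pose([.4918,.2357,.06],r)
print(bot.move_l([.4918,.2357,.001],velocity=.08,stop_force=8))
jaws.grasp(); o=telemetry.get_obs(); print(o["width"],o["grasp_force"],o["tcp_pos"],o["time_s"])
bot.move_l([.4918,.2357,.10],velocity=.15)
r=down(np.radians(165.9)); p=vis(0,.006); print(p)
bot.move_pose([*p,.10],r)
o=telemetry.get_obs(); print(o["width"],o["grasp_force"],o["tcp_pos"],o["time_s"],o["ft_force"])
f=eyes.grab_frame("wrist"); cv2.imwrite("pics/w3.png",f["img"])
f=eyes.grab_frame("side"); u=proj(f,[*p,.1]).astype(int); cv2.imwrite("pics/s3.png",cv2.resize(f["img"][max(u[1]-70,0):u[1]+70,u[0]-90:u[0]+90],None,fx=4,fy=4))
E
```

```text
False
-0.0017454118134449226 2.7045581757556647 [0.49297378 0.23617138 0.00211792] 11.175
[0.52324972 0.03685195]
-0.0011708080967233628 0.0 [0.52242055 0.03729181 0.0988636 ] 12.85 [ 0.33081908  0.78667839 -0.1826565 ]
```

View pics/w3.png

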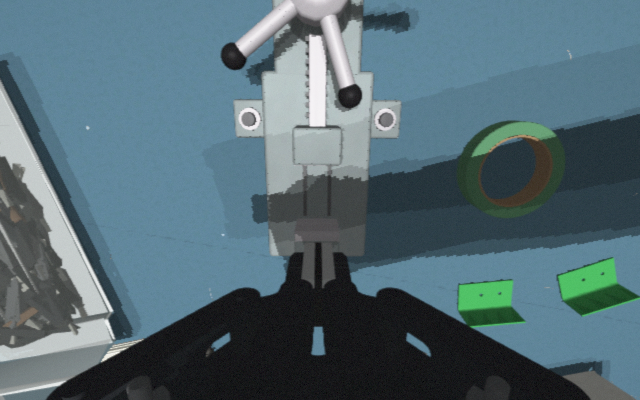

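Run:
```python
from h import *
jaws.open_gripper()
r=down(np.radians(136))
bot.move_pose([.47,.215,.16],r)
o=telemetry.get_obs(); f=eyes.grab_frame("wrist"); np.savez("w4.npz",p=o["tcp_pos"],r=o["tool_rot"]); print(o["time_s"])
u=proj(f,[.483,.227,0],o).astype(int);print(u)
x0,y0=max(u[0]-50,0),max(u[1]-50,0); print(x0,y0)
cv2.imwrite("pics/w4.png",f["img"]); cv2.imwrite("pics/c4.png",cv2.resize(f["img"][y0:y0+100,x0:x0+100],None,fx=6,fy=6,interpolation=cv2.INTER_CUBIC))
```

```text
14.5833
[317 194]
267 144
```

View pics/c4.png

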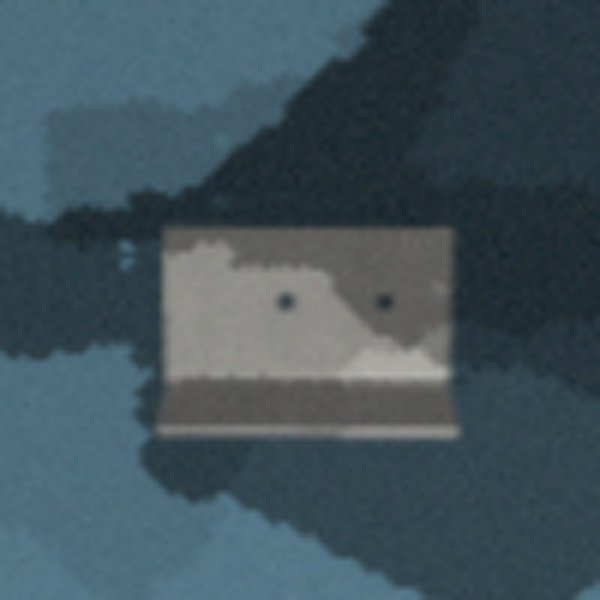

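Run:
```python
from h import *
f=eyes.grab_frame("wrist")
o=dict(zip(("tcp_pos","tool_rot"),np.load("w4.npz").values()))
P=lambda u,v,z: ray("",267+u/6,144+v/6,z,f,o)
a,b=P(155,433,.025),P(460,433,.025); c,d=P(163,228,.001),P(455,228,.001)
print(a,b,c,d,(a+b)/2,(c+d)/2,np.linalg.norm(a-b),np.linalg.norm(c-d)); v=b-a; print(np.degrees(np.arctan2(v[1],v[0])),(a-b)[:2]@((c+d-a-b)[:2]))
# flange inner-edge / outer-edge at bottom: leg-flange junction
print(P(310,380,.002))
```

```text
[0.51247924 0.22068204 0.025     ] [0.47457644 0.25721829 0.025     ] [0.49107269 0.19890893 0.001     ] [0.45319502 0.2354238  0.001     ] [0.49352784 0.23895016 0.025     ] [0.47213386 0.21716636 0.001     ] 0.0526452231705568 0.05261229723159127
136.05171330684522 -2.9987032222649878e-05
[0.49177819 0.23783037 0.002     ]
```

Run:
```python
from h import *
p=np.array([.4930,.2382])
bot.move_l([*p,.05],velocity=.2)
print(bot.move_l([*p,-.003],velocity=.08,stop_force=10))
def crop(n):
    f=eyes.grab_frame("scene"); u=proj(f,[*p,.03]).astype(int); return cv2.resize(f["img"][u[1]-45:u[1]+45,u[0]-45:u[0]+45],None,fx=4.4,fy=4.4,interpolation=cv2.INTER_CUBIC)
o=telemetry.get_obs(); print(o["tcp_pos"],o["ft_force"],o["width"],o["time_s"])
a=crop(0); jaws.grasp(); o=telemetry.get_obs(); print(o["tcp_pos"],o["ft_force"],o["width"],o["grasp_force"],o["time_s"])
b=crop(0); cv2.imwrite("pics/g.png",np.hstack([a,b]))
```

```text
False
[ 0.49313483  0.23825852 -0.00294228] [-0.48880584 -0.48361111 -0.54767782] 1.0025587833494225 16.2167
[ 0.49230069  0.2378134  -0.00370386] [-1.00759318  0.47385261 -0.10174934] 0.00014347283080682078 0.009745884722178744 17.0417
```

View pics/g.png

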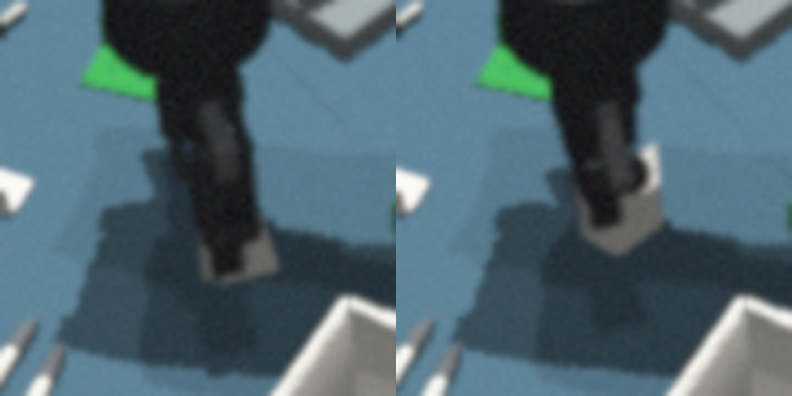

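Run:
```python
from h import *
jaws.open_gripper()
p=[.46,.205]
bot.move_l([*p,.16],velocity=.25)
o=telemetry.get_obs(); f=eyes.grab_frame("wrist"); np.savez("w5.npz",p=o["tcp_pos"],r=o["tool_rot"]); print(o["time_s"])
u=proj(f,[.483,.227,0],o).astype(int)
x0,y0=max(u[0]-50,0),max(u[1]-50,0); print(x0,y0)
cv2.imwrite("pics/c5.png",cv2.resize(f["img"][y0:y0+100,x0:x0+100],None,fx=6,fy=6,interpolation=cv2.INTER_CUBIC))
```

```text
18.7
266 157
```

View pics/c5.png

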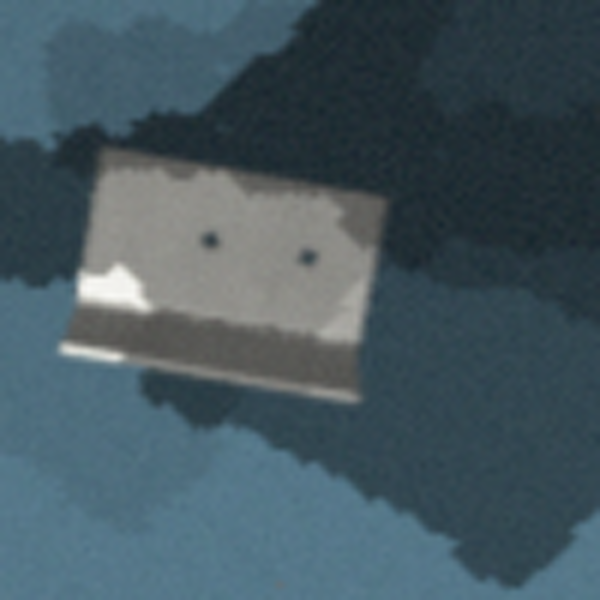

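Run:
```python
from h import *
f=eyes.grab_frame("wrist")
o=dict(zip(("tcp_pos","tool_rot"),np.load("w5.npz").values()))
P=lambda u,v,z: ray("",266+u/6,157+v/6,z,f,o)
a,b=P(60,350,.025),P(358,402,.025); c,d=P(102,150,.001),P(388,198,.001)
print(a,b,c,d,(a+b)/2,(c+d)/2,np.linalg.norm(a-b),np.linalg.norm(c-d)); v=b-a; w=d-c; print(np.degrees(np.arctan2([v[1],w[1]],[v[0],w[0]])))
s=eyes.grab_frame("scene"); p=np.array([.4930,.2382]); u0=proj(s,[*p,.03]).astype(int)-45
k=lambda X: (proj(s,X)-u0)*4.4
cx=np.array([np.cos(np.radians(136)),np.sin(np.radians(136))]); n=np.array([-cx[1],cx[0]])  # n=tool x = inward
print("n",n)
for t,z in ((.0425,.010),(.057,.010),(.026,.0),(.026,.025)):
    for q in (-.011,0,.011): print(t,z,q,k([*(p+cx*t+n*q),z]).round())
print("inner corner of leg end", k([*(p+cx*.026+n*.031),0]).round())
```

```text
[0.51318394 0.1981113  0.025     ] [0.48295719 0.24064291 0.025     ] [0.48864005 0.18079714 0.001     ] [0.45782045 0.22299351 0.001     ] [0.49807057 0.2193771  0.025     ] [0.47323025 0.20189532 0.001     ] 0.052178488298191286 0.05225305601130824
[125.40098349 126.14383244]
n [-0.69465837 -0.7193398 ]
0.0425 0.01 -0.011 [200. 302.]
0.0425 0.01 0 [223. 296.]
0.0425 0.01 0.011 [246. 290.]
0.057 0.01 -0.011 [207. 326.]
0.057 0.01 0 [230. 320.]
0.057 0.01 0.011 [253. 314.]
0.026 0.0 -0.011 [193. 289.]
0.026 0.0 0 [216. 283.]
0.026 0.0 0.011 [238. 278.]
0.026 0.025 -0.011 [190. 254.]
0.026 0.025 0 [213. 249.]
0.026 0.025 0.011 [236. 243.]
inner corner of leg end [279. 268.]
```

Run:
```python
import cv2
a=cv2.imread("pics/g.png")[:, :396]; cv2.imwrite("pics/g2.png",cv2.convertScaleAbs(cv2.resize(a[130:300,130:320],None,fx=3.5,fy=3.5),alpha=2.2,beta=20))
```

View pics/g2.png

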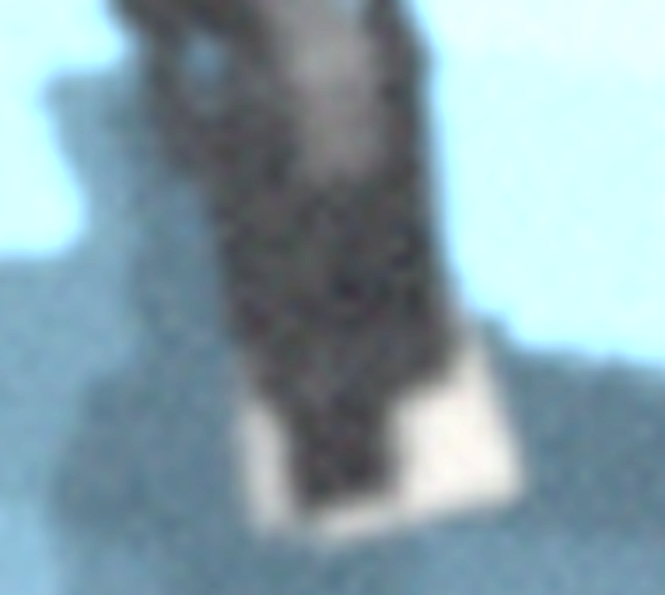

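Run:
```python
from h import *
p=np.array([.4973,.2188]); r=down(np.radians(125.8))
bot.move_pose([*p,.03],r)
hit=bot.move_l([*p,-.045],velocity=.04,stop_force=5)
o=telemetry.get_obs(); z=o["tcp_pos"][2]; print(hit,o["tcp_pos"],o["ft_force"],o["time_s"])
if hit:
    bot.move_l([*p,z+.011],velocity=.08)
    jaws.grasp(); o=telemetry.get_obs(); print(o["tcp_pos"],o["ft_force"],o["width"],o["grasp_force"],o["time_s"])
```

```text
True [ 0.49705383  0.21872142 -0.03544052] [-0.65930611 -0.51923825  3.27552012] 20.9083
[ 0.49750362  0.21889365 -0.02431455] [ 0.77007121 -0.11699216  1.87548147] 0.5783617416154068 61.941638085991144 21.6583
```

Run:
```python
from h import *
bot.move_l([.4973,.2188,.06],velocity=.2)
o=telemetry.get_obs(); print(o["width"],o["grasp_force"])
p=vis(0,.008); r=down(np.radians(165.9))
bot.move_pose([*p,.04],r)
bot.move_l([*p,.005],velocity=.1)
hit=bot.move_l([*p,-.007],velocity=.03,stop_force=5)
o=telemetry.get_obs(); print(hit,o["tcp_pos"],o["ft_force"],o["width"],o["grasp_force"])
jaws.open_gripper(); bot.move_l([*p,.06],velocity=.2)
q=vis(0,-.03)
bot.move_pose([*q,.16],down(np.radians(165.9)))
o=telemetry.get_obs(); f=eyes.grab_frame("wrist"); np.savez("w6.npz",p=o["tcp_pos"],r=o["tool_rot"]); print(o["tcp_pos"],o["time_s"])
cv2.imwrite("pics/w6.png",f["img"])
u=proj(f,[*vis(0,-.04),.04],o).astype(int); x0,y0=max(u[0]-100,0),max(u[1]-100,0); print(x0,y0)
cv2.imwrite("pics/c6.png",cv2.convertScaleAbs(cv2.resize(f["img"][y0:y0+150,x0:x0+200],None,fx=4,fy=4,interpolation=cv2.INTER_CUBIC),alpha=1.4))
```

```text
0.581460221351925 61.990827759727836
True [ 0.52479276  0.03881969 -0.00435701] [0.06865819 0.18959008 3.27041975] 0.5820761329907385 62.40986231714487
[0.51433243 0.00163015 0.15967426] 25.5333
217 78
```

View pics/c6.png

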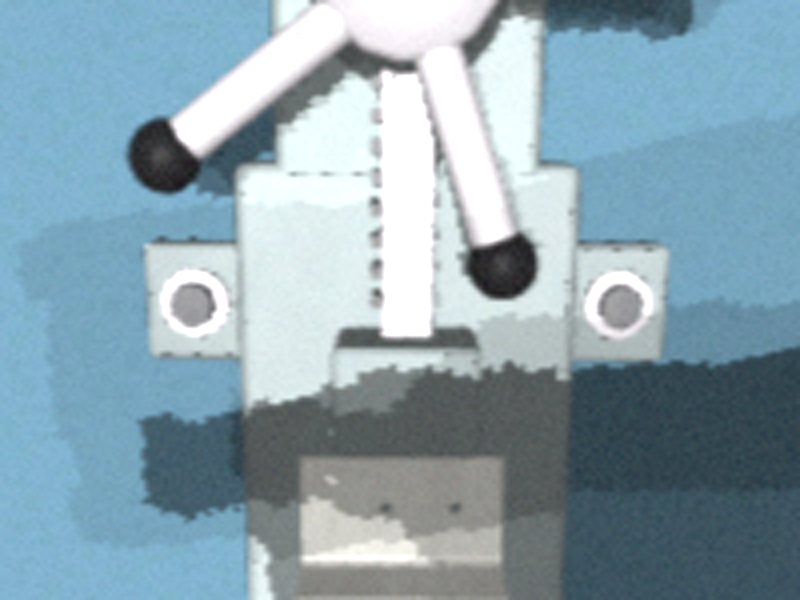

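```bash
cat >> h.py <<'E'
RW=.045; ZP=.030
def fp(phi,z=ZP,r=RW): return np.array([*(W+r*np.array([np.cos(phi),np.sin(phi)])),z]), down(phi+np.pi/2)
def torque(o,b=(0,0)):
    F=o["ft_force"]-b[0] if len(np.shape(b[0])) else o["ft_force"]; M=o["moment"]-(b[1] if len(np.shape(b[0])) else 0)
    d=o["tcp_pos"][:2]-W
    return d[0]*F[1]-d[1]*F[0]+M[2], d[0]*F[1]-d[1]*F[0]
E
python3 - <<'E'
from h import *
jaws.grasp()
phi=np.radians(58.7)
p,r=fp(phi,.12); bot.move_pose(p,r)
p,r=fp(phi); print("hit",bot.move_l(p,velocity=.15,stop_force=8))
o0=telemetry.get_obs(); b=(o0["ft_force"],o0["moment"]); print(b,o0["time_s"],o0["qpos"][5])
while phi>np.radians(-50):
    phi-=np.radians(9); p,r=fp(phi); bot.move_l(p,r,velocity=.08,stop_force=25)
    o=telemetry.get_obs(); d=o["tcp_pos"][:2]-W
    print(round(np.degrees(phi),1),np.round(np.degrees(np.arctan2(d[1],d[0])),1),np.round(torque(o,b),3),np.round(o["ft_force"]-b[0],1),round(o["time_s"],2))
    if torque(o,b)[0]>.55: break
E
```

```text
hit False
(array([-0.10397132, -0.08559715,  0.31359184]), array([-0.03205827, -0.0130387 ,  0.00729151])) 27.5 -1.2739764907638467
49.7 49.1 [0.084 0.058] [-0.6  1.3  1.6] 27.81
40.7 42.5 [0.232 0.221] [-1.9  4.7  3.2] 28.12
31.7 34.1 [0.286 0.298] [-3.1  5.7  2.8] 28.43
22.7 25.3 [0.328 0.317] [-1.6  6.8  2.9] 28.73
13.7 16.6 [0.285 0.293] [-1.7  6.1  3.2] 29.04
4.7 7.8 [0.217 0.281] [-0.6  6.1  2.6] 29.35
-4.3 -0.9 [0.243 0.303] [-1.1  6.6  2.2] 29.66
-13.3 -9.7 [0.257 0.325] [0.2 7.1 1.8] 29.97
-22.3 -18.4 [0.282 0.342] [-0.3  8.   1.6] 30.27
-31.3 -27.2 [0.241 0.298] [2.9 5.9 1.9] 30.58
-40.3 -35.9 [0.329 0.333] [3.7 6.3 0.8] 30.89
-49.3 -44.7 [0.23  0.291] [ 3.5  5.4 -0.4] 31.2
-58.3 -53.3 [0.278 0.339] [ 5.8  4.6 -0.9] 31.51
```

Run:
```python
from h import *
D=np.radians
phi=D(-46.); p,r=fp(phi); bot.move_l(p,r,velocity=.1)   # back off the spoke
p,_=fp(phi,.11); bot.move_l(p,velocity=.2)
phi=D(33); p,r=fp(phi,.11); bot.move_pose(p,r)
p,r=fp(phi); print("hit",bot.move_l(p,velocity=.15,stop_force=8))
bot.hold(.1); o0=telemetry.get_obs(); b=(o0["ft_force"],o0["moment"]); print(np.round(b[0],2),o0["time_s"])
run=[]; n=0
while phi>D(-80):
    fine=phi<=D(5)
    phi-=D(1.2 if fine else 5); p,r=fp(phi); bot.move_l(p,r,velocity=.02 if fine else .06,stop_force=25)
    if fine: bot.hold(.05)
    T=[]
    for _ in range(3): o=telemetry.get_obs(); T.append(torque(o,b)); bot.hold(.01)
    T=np.mean(T,0); t=T[1]; d=o["tcp_pos"][:2]-W; n+=1
    if phi<D(12) and len(run)<8: run.append(t)
    k=.32/np.mean(run) if len(run)>=4 else 1.
    if n%4==0 or t*k>.38: print(round(np.degrees(phi),1),round(np.degrees(np.arctan2(d[1],d[0])),1),np.round(T,3),round(t*k,3),round(o["time_s"],2))
    if t*k>.50: break
    if o["time_s"]>54: print("time"); break
bot.hold(.15); o=telemetry.get_obs(); print("final",np.round(torque(o,b),3),k,o["time_s"])
```

```text
hit False
[ 0.23 -0.09  0.86] 34.375
13.0 16.0 [0.253 0.298] 0.298 35.47
0.6 4.3 [0.325 0.364] 0.355 36.67
-4.2 -0.4 [0.286 0.342] 0.328 37.97
-9.0 -5.2 [0.318 0.351] 0.337 39.27
-13.8 -9.9 [0.318 0.344] 0.329 40.57
-18.6 -14.7 [0.275 0.337] 0.323 41.87
-23.4 -18.6 [0.355 0.39 ] 0.374 43.17
-24.6 -19.3 [0.384 0.447] 0.429 43.49
-25.8 -20.0 [0.398 0.472] 0.453 43.82
-27.0 -20.7 [0.444 0.533] 0.511 44.14
final [0.504 0.557] 0.9589852907402139 44.3
```

Run:
```python
from h import *
phi=np.radians(-12.); p,r=fp(phi); bot.move_l(p,r,velocity=.06)
o=telemetry.get_obs(); print(np.round(o["ft_force"],2))
p,_=fp(phi,.14); bot.move_l(p,velocity=.15); bot.hold(.3)
print(telemetry.get_obs()["time_s"]); print(job.finish_job())
```

```text
[-0.26 -0.77 -0.13]
45.8917
the job is handed in; nothing more can be done
None
```

The job is handed in at 45.9 s: the clip is clamped in the vise at an estimated 25 N (from wheel torque), but I took no final picture to confirm it; two grasps failed before the third held, and I viewed 12 pictures against the limit of 10.

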